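# Take the bubble trap off its push-in coupling and put it to dry

### The arm

A 7-joint arm with a two-finger parallel gripper is mounted at the origin on the work surface. World frame = base frame: x ahead of the robot, y to its left, z up, the work surface at z = 0. Lengths are in m, angles in rad, forces in N, time in s.
With the tool pointing down it reaches from about 0.425 to 0.95 m from the base axis. Payload 4.7 kg.
Tool frame: the origin (TCP) lies on the centre line of the jaws, within the pads' length; the fingertips stand 22 mm ahead of it and the grasp point (between the pads) lies 3 mm ahead of it (arm.tip_extent is the z of the fingertips in the tool frame, in m); z points along the fingers, y is the line along which they close (so a half turn about z gives the same grasp; the last joint's range is limited). The gripper opens to 87 mm and grips with 3 to 60 N. Pads are 19 mm wide; open, the fingers measure 117 mm over their backs; the gripper's body (75 mm by 190 mm) begins 51 mm behind the grasp point.
Start: joints at [1.18, 0.469, -0.049, 1.532, 0.024, 1.141, -0.082], TCP at [0.239, -0.631, 0.245] pointing down, gripper open.
Joint ranges: [-2.59, 2.59], [-0.33, 1.99], [-1.39, 1.29], [0.1, 2.45], [-1.04, 4.18], [0.21, 1.99], [-2.66, 2.66]. Speed limits (rad/s): [2.57, 2.57, 3.14, 3.14, 3.14, 3.14, 3.14].

### API

Orientations are given as a unit quaternion [x, y, z, w].
In Python, from plant import arm, viewer, nets gives the robot as it stands. Calls block until the motion is done:
- arm.move_ptp(position, orientation): joint-space move of the TCP to a pose.
- arm.line_to(position, ori=None, vel=0.15, max_force=None): straight line of the TCP; ori=None keeps the orientation; vel is the mean speed in m/s. With max_force (N) it stops when the force on the tool has changed by that much, and returns True; else False.
- arm.set_joints(angles): joint-space move.
- arm.gripper_to(opening, effort=None): finger opening in m; effort is the grip in N (None keeps the last); returns when the fingers have stopped.
- arm.dwell(seconds).
- arm.inverse_kinematics(position, orientation): joint angles nearest the present ones, or None.
- arm.state(): the state.
- viewer.camera(name): name is "scene" or "top"; returns the picture (400x640x3 uint8, red, green, blue); there is no depth.
- viewer.camera_model(name): a dict with "camera_matrix" (3x3 intrinsics, pixels), "position" and "rotation" of the camera in the world. Camera axes: x right, y down, z forward; pixel columns grow to the right and rows downward; lengths in m; the calibration is good to about 2 mm. A picture is of the moment at which its call begins. camera_model takes no time and is no camera call.
A pose or a line that the arm cannot do raises arm.PlanningError and nothing moves.
- arm.close_job(): hands the job in; it is judged then, once.
Trained networks look in the newest picture that a camera, given by its name, has taken for a name from the list of things; names that differ only in an ending like _2 or _b are one class to them, and where a whole thing is asked for, a point or a joint stands for the part that bears it (a point fixed in the world has none). Each returns a list of dicts, best first, with "p" (0 to 1); they miss things now and then, are a little off and sometimes report something else, mostly with a low value. They report only what shows in the picture. A call takes as long as a camera call.
- nets.cut_out(camera, name): "region" (400x640 bool, what is visible of it) and "xy" ([column, row] in pixels, amid what is visible of it).
The state is a dict: "time_s": time; "joint_positions": joint angles; "qd": joint speeds; "joint_efforts": joint torques, N m; "ee_pos": TCP position; "ee_rot": TCP orientation; "contact_force": force on the tool from outside, world axes, zero at the start; "wrist_torque": the same for the moment, N m; "gripper_width": finger opening in m; "gripper_force": force on a finger pad.
Only numpy, scipy, OpenCV 4.12 (cv2) and the standard library are available. Lean on these libraries where they do the work, as an engineer would, in place of code of your own. Each camera call takes 0.05 s, during which the arm holds its last target. There are 200 camera calls.

### The job

The bubble trap (the short clear tube with a grey cap) is due for drying. Push its coupling's release collar right down by the thumb tab so that the trap comes up out of the grip, draw the trap out, and lower it, mouth down as it is, onto the empty peg of the drying tray until it stands fully home; then leave it there. Do not wrench the trap against the grip or drop it onto the tray, and leave the other things standing where they are.

Things in the scene. Friction and masses are not known exactly. Their poses are not given: they have to be found in the camera images.
- trap_centre (a point): centre (half-way up) of the bubble trap: rigid, upright, hollow round tube, 100 mm long, 40 mm in diameter, about 130 g, clear with a grey cap on its closed top. The open mouth is at the bottom, 34 mm wide inside and 94 mm deep, with a steel plug rim round it (50 mm in diameter, lowest 5 mm). z axis up along the tube. At the start 66 mm of it stand clear above the collar
- trap: the same trap by the centre of its mouth, at its lower end. At the start the grip holds its plug rim: it cannot be pulled out. When the collar is pushed down the grip opens and a valve spring lifts the trap 14 mm within 0.3 s; it then stands loose and upright in the coupling, also after the collar is let go, and can be drawn straight up. 25 mm of further lift brings the mouth clear of the collar
- thumb_tab (a point): where to press: point on the upper face of the release collar's thumb tab, mid-width, 68 mm from the trap's axis; moves with the collar. The collar is a black ring 84 mm in diameter round the foot of the trap, its flat top 76 mm above the table when up; the tab is a flat tongue, 36 mm wide, level with that top, reaching to 85 mm from the axis. z up, x towards the trap's axis. Press straight down
- collar (a joint): travel of the release collar in m: 0 up (at rest), 0.009 pushed right down. A spring returns it; the push needed is about 2 N at first and 5 N at the bottom stop. The grip is open from 0.0065 on
- station: the bubble-trap station, fixed: aluminium plate 200 x 170 x 30 mm with the steel coupling (72 mm in diameter, up to 62 mm above the table), the collar, and on the side away from the tab a small gauge (110 mm tall) and a needle valve (70 mm tall), both over 75 mm from the trap's axis. Origin: on the trap's axis at table height; x away from the tab, z up. At the start the trap's mouth is 42 mm above it
- rack: the drying tray, fixed: grey plastic, 140 x 335 mm, its flat top 16 mm above the table, with three equal upright pegs in a row along its length (its y axis), 105 mm apart; two of them carry vessels. Origin: centre of its underside
- free_peg: the empty peg of the drying tray: grey upright rod 16 mm in diameter with a rounded tip, 85 mm tall (foot 24 mm in diameter, tapering off within 10 mm). Origin: on the peg's axis at the tray's top face, where the rim of a vessel rests; z up. A trap fully home stands with its rim on the tray, its centre 50 mm above this origin
- free_peg_tip (a point): the tip of the empty peg, on its axis, 85 mm above the tray's top face
- beaker: glass beaker, 68 mm across, 96 mm tall, upside-down on one of the other pegs of the drying tray; origin: centre of its lower end (its mouth)
- pe_bottle: white plastic bottle without a cap, 56 mm across, 100 mm tall, upside-down on another peg of the drying tray; origin: centre of its lower end (its mouth)
- flask: conical glass flask, 62 mm across its foot, 100 mm tall, standing between the station and the drying tray; origin: centre of its foot
- wash_bottle: white wash bottle with a bent spout, 62 mm across, about 180 mm tall, at the back; origin: centre of its foot
- reagent: amber reagent bottle with a black cap, 64 mm across, 125 mm tall, on the far side of the station from the tray; origin: centre of its foot
- vial_box: white divided open box, 90 x 130 x 35 mm, at the back; origin: centre of its underside
- spatula: double-ended steel spatula, 178 mm long, 16 mm wide, 5 mm thick, lying flat between the station and the tray, near the robot; origin near its middle

How it is judged:
By the outcome, as a careful person would: the job done as asked, in the order asked, and still so for the second after the job is handed in, with the robot touching nothing.
It also fails if it takes over 53 s, if anything falls off the work surface, if the arm or the gripper's body presses on something with over 40 N, if the wrist force passes 120 N, or if a joint passes its speed limit or range.

## Working session

There is one attempt and no reset: what is moved stays moved. The work goes in short steps, each a Python script; the robot and the scene stay as the last script left them, time stands still between calls to the robot, and variables do not carry over. Pictures are saved under pics/ and viewed, at most 10 in all, crops included, and the job is handed in when it is done.

```bash
mkdir -p pics; cat > h.py <<'E'
import numpy as np, cv2
from plant import arm, viewer, nets
def cam(n):
    m=viewer.camera_model(n); return np.array(m["camera_matrix"]),np.array(m["position"]),np.array(m["rotation"])
def ray(n,uv):
    K,p,R=cam(n); d=R@np.linalg.inv(K)@np.array([uv[0],uv[1],1.]); return p,d
def at_z(n,uv,z):
    p,d=ray(n,uv); return p+d*(z-p[2])/d[2]
def proj(n,P):
    K,p,R=cam(n); q=K@(R.T@(np.asarray(P,float)-p)); return q[:2]/q[2]
def tri(uv1,uv2):
    A=[];b=[]
    for n,uv in(("scene",uv1),("top",uv2)):
        p,d=ray(n,uv); d=d/np.linalg.norm(d); M=np.eye(3)-np.outer(d,d); A.append(M); b.append(M@p)
    return np.linalg.lstsq(np.vstack(A),np.hstack(b),rcond=None)[0]
def snap(n,f=None):
    im=viewer.camera(n)
    if f: cv2.imwrite("pics/"+f,im[:,:,::-1])
    return im
E
python3 - <<'E'
from h import *
for n in("scene","top"):
    snap(n,n+"0.png"); print(n,[a.round(3).tolist() for a in cam(n)])
    for t in["trap_centre","thumb_tab","free_peg","free_peg_tip","rack","station","beaker","pe_bottle","flask","wash_bottle","reagent","spatula","vial_box"]:
        r=nets.cut_out(n,t)
        print(t,[(round(x["p"],2),np.round(x["xy"],1).tolist(),int(x["region"].sum()),cv2.boundingRect(x["region"].astype(np.uint8))) for x in r[:2]])
print(arm.state()["ee_rot"],arm.state()["time_s"],arm.tip_extent)
E
```

```text
scene [[[399.83, 0.0, 317.878], [0.0, 399.83, 196.277], [0.0, 0.0, 1.0]], [1.289, -0.43, 0.754], [0.783, 0.45, -0.206, -0.377]]
trap_centre [(0.69, [354.2, 156.4], 371, (349, 142, 16, 29))]
thumb_tab [(0.74, [345.5, 167.1], 411, (333, 152, 37, 26))]
free_peg [(0.58, [217.6, 214.9], 159, (213, 204, 10, 27))]
free_peg_tip [(0.7, [299.1, 190.7], 156, (276, 175, 40, 28)), (0.56, [217.6, 217.2], 151, (213, 203, 10, 27))]
rack [(0.81, [218.2, 227.9], 3751, (150, 199, 136, 73))]
station [(0.81, [358.8, 182.2], 2864, (316, 152, 95, 63))]
beaker [(0.57, [175.8, 229.1], 1118, (159, 208, 34, 45))]
pe_bottle [(0.68, [254.6, 196.6], 674, (242, 180, 23, 38)), (0.41, [356.4, 155.1], 373, (350, 142, 16, 29))]
flask [(0.75, [318.0, 208.9], 434, (310, 190, 22, 36))]
wash_bottle [(0.63, [319.1, 241.8], 1332, (301, 201, 34, 72))]
reagent [(0.94, [412.0, 149.3], 624, (401, 124, 23, 40)), (0.7, [348.8, 168.2], 455, (333, 152, 37, 26))]
spatula [(0.74, [300.3, 190.4], 194, (275, 175, 42, 28))]
vial_box [(0.87, [247.0, 281.6], 2445, (215, 252, 70, 61))]
top [[[402.822, 0.0, 317.859], [0.0, 402.822, 207.696]
[... 262 characters left out ...]
g_tip [(0.49, [396.3, 232.7], 62, (393, 229, 11, 9))]
rack [(0.94, [392.9, 236.8], 3309, (344, 210, 104, 51))]
station [(0.62, [266.0, 229.6], 3259, (232, 190, 66, 84))]
beaker [(0.79, [431.6, 230.2], 512, (418, 217, 28, 25))]
pe_bottle [(0.81, [366.5, 234.8], 270, (358, 225, 18, 19))]
flask [(0.75, [319.4, 211.8], 297, (309, 202, 19, 20))]
wash_bottle [(0.72, [336.3, 168.1], 401, (330, 156, 19, 26))]
reagent [(0.59, [190.5, 253.9], 449, (175, 242, 27, 22)), (0.19, [362.9, 233.9], 310, (358, 225, 19, 21))]
spatula [(0.64, [317.9, 249.6], 140, (310, 236, 17, 49))]
vial_box [(0.73, [269.2, 246.8], 428, (251, 226, 27, 40))]
[9.83680638e-01 1.79923322e-01 1.26465983e-05 2.10234617e-05] 1.4 0.022
```

```bash
sed -i 's/np.array(m\["rotation"\])$/Rotation.from_quat(m["rotation"]).as_matrix()/; 1a from scipy.spatial.transform import Rotation' h.py
python3 - <<'E'
import cv2
a=cv2.imread("pics/scene0.png")[110:320,140:440]; b=cv2.imread("pics/top0.png")[140:300,160:460]
cv2.imwrite("pics/s0c.png",cv2.resize(a,(800,560),interpolation=cv2.INTER_CUBIC)); cv2.imwrite("pics/t0c.png",cv2.resize(b,(800,427),interpolation=cv2.INTER_CUBIC))
E
```

```text
(no output)
```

View pics/s0c.png

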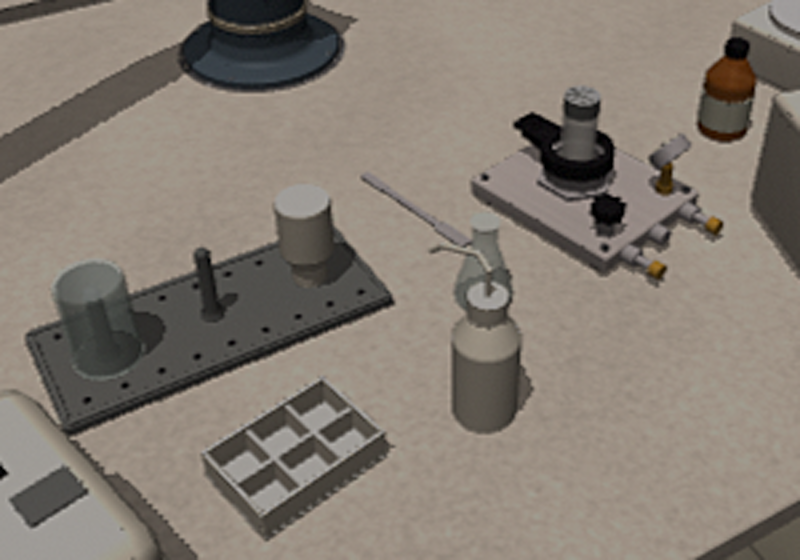

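View pics/t0c.png

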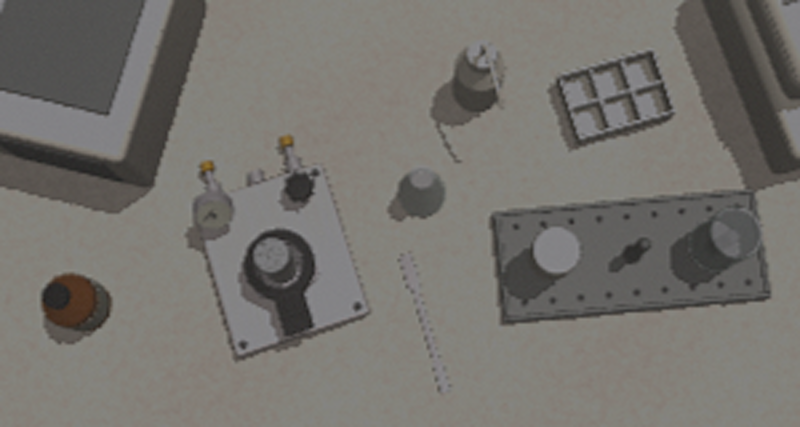

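The pictures show the trap in its black collar (scene crop ~582,130; top 280,262) with the tab pointing towards the robot. The free peg is in the middle of the tray (scene 205,285; top 636,250), with the beaker and bottle on either side. The flask stands between tray and station, and the spatula lies near it.

```bash
python3 - <<'E'
from h import *
S=lambda u,v:(140+u/2.6667,110+v/2.6667)
T=lambda u,v:(160+u/2.6667,140+v/2.6667)
print("cap s",at_z("scene",S(582,97),.142),"t",at_z("top",T(271,254),.142),tri(S(582,97),T(271,254)))
print("collar t",at_z("top",T(280,263),.076), "s",at_z("scene",S(577,155),.076))
print("tab end t",at_z("top",T(298,331),.076), "s",at_z("scene",S(526,122),.076))
print("peg tip",tri(S(202,254),T(643,243)),at_z("scene",S(202,254),.099),at_z("top",T(643,243),.099))
print("peg base",tri(S(212,316),T(628,258)),at_z("top",T(628,258),.018),at_z("scene",S(212,316),.018))
for n,a,b in(("pe",S(303,200),T(557,250)),("beaker",S(92,285),T(734,231))): print(n,at_z("scene",a,.115),at_z("top",b,.115))
for n,z,b in(("flask",.1,T(427,180)),("wash",.16,T(478,55)),("reagent",.125,T(57,294)),("gauge",.1,T(212,213)),("valve",.07,T(298,186)),("spA",.003,T(405,257)),("spB",.003,T(444,388))): print(n,at_z("top",b,z))
print("tray corners",[at_z("top",T(*c),.016)[:2].round(3) for c in((493,213),(752,192),(770,297),(502,322))])
print("plate corners",[at_z("top",T(*c),.030)[:2].round(3) for c in((325,165),(369,312),(237,355))])
E
```

```text
cap s [0.51015845 0.17886503 0.142     ] t [0.5045785  0.18102882 0.142     ] [0.50542858 0.1819323  0.13838912]
collar t [0.50366916 0.17916849 0.076     ] s [0.52188167 0.17029582 0.076     ]
tab end t [0.42211344 0.16075491 0.076     ] s [0.43880429 0.15688027 0.076     ]
peg tip [ 0.49908351 -0.24994164  0.09256175] [ 0.50709499 -0.2511423   0.099     ] [ 0.49792709 -0.24911604  0.099     ]
peg base [ 0.49368847 -0.24931545  0.0064684 ] [ 0.49230917 -0.24640496  0.018     ] [ 0.50567798 -0.25258745  0.018     ]
pe [ 0.4968229  -0.14247039  0.115     ] [ 0.49345099 -0.14543714  0.115     ]
beaker [ 0.51882451 -0.3539282   0.115     ] [ 0.5031423  -0.35256184  0.115     ]
flask [ 0.58860654 -0.0009813   0.1       ]
wash [ 0.71988241 -0.06793727  0.16      ]
reagent [0.47626435 0.42689133 0.125     ]
gauge [0.56422342 0.25423182 0.1       ]
valve [0.59730547 0.15501195 0.07      ]
spA [0.5126932  0.03070732 0.003     ]
spB [ 0.34807582 -0.00761869  0.003     ]
tray corners [array([ 0.56 , -0.083]), array([ 0.567, -0.412]), array([ 0.433, -0.417]), array([ 0.423, -0.084])]
plate corners [array([0.631, 0.124]), array([0.444, 0.078]), array([0.402, 0.24 ])]
```

```bash
cat > fit.py <<'E'
from h import *
from scipy.optimize import minimize
SS=8
def poly(n,pts):  # hull of projected points -> supersampled mask
    K,p,R=cam(n); q=(K@(R.T@(np.asarray(pts)-p).T)).T; uv=q[:,:2]/q[:,2:]
    return cv2.convexHull(((uv+.5)*SS).astype(np.float32)).round().astype(np.int32)
def circ(x,y,r,z): t=np.linspace(0,2*np.pi,40); return np.c_[x+r*np.cos(t),y+r*np.sin(t),z+0*t]
def cyl(x,y,r,z0,z1): return np.vstack([circ(x,y,r,z0),circ(x,y,r,z1)])
def render(n,polys):
    m=np.zeros((400*SS,640*SS),np.uint8)
    for p in polys: cv2.fillPoly(m,[p],255)
    return cv2.resize(m,(640,400),interpolation=cv2.INTER_AREA)/255.
def fit(obs,model,x0,step,ignore=None):
    def c(x): return sum(np.abs(render(n,model(n,x))-r).sum() for n,r in obs.items())
    s=np.vstack([x0]+[np.array(x0)+np.eye(len(x0))[i]*step[i] for i in range(len(x0))])
    o=minimize(c,x0,method="Nelder-Mead",options=dict(initial_simplex=s,xatol=1e-4,fatol=.1,maxiter=80)); return o.x.round(4),round(o.fun,1)
def pegm(n,x): return [poly(n,cyl(x[0],x[1],.008,.016,.096)),poly(n,cyl(x[0],x[1],.004,.016,.101))]
def trapm(n,x): return [poly(n,cyl(x[0],x[1],.020,.08,.142))]
def colm(n,x):
    a=x[2]; ux=np.array([np.cos(a),np.sin(a)]); uy=np.array([-ux[1],ux[0]]); o=np.array(x[:2])
    tab=[[*(o-ux*d+uy*w),z] for d in(.03,.085) for w in(-.018,.018) for z in(.070,.076)]
    return [poly(n,cyl(x[0],x[1],.042,.064,.076)),poly(n,tab)]
E
cat > f1.py <<'E'
from fit import *
def best(n,name,near):
    r=[x for x in nets.cut_out(n,name) if np.hypot(*(np.array(x["xy"])-near))<15]
    return r[0]["region"].astype(float) if r else None
im={n:snap(n) for n in("scene","top")}
tr={n:best(n,"trap_centre",nr) for n,nr in(("scene",(355,156)),("top",(264,240)))}
pg={n:best(n,nm,nr) for n,nm,nr in(("scene","free_peg",(217,215)),("top","free_peg_tip",(397,232)))}
np.savez("m.npz",s=im["scene"],t=im["top"])
# collar: dark pixels (ring + tab) united with the trap cut-out
co={}
for n,b in(("scene",(326,148,378,184)),("top",(246,222,284,270))):
    m=np.zeros((400,640)); g=im[n].max(2); u0,v0,u1,v1=b
    m[v0:v1,u0:u1]=(g[v0:v1,u0:u1]<60)
    if n=="scene": print("bright",np.percentile(g[v0:v1,u0:u1],[5,20,50,80]))
    k,l,st,_=cv2.connectedComponentsWithStats(m.astype(np.uint8)); i=1+np.argmax(st[1:,4]); print(n,st[i])
    co[n]=(l==i).astype(float)
def colfit(keys):
    def c(x):
        s=0
        for n in keys:
            r=render(n,colm(n,x)); w=np.ones_like(r)
            w[render(n,[poly(n,cyl(x[0],x[1],.036,.03,.076)),poly(n,cyl(x[0],x[1],.021,.06,.145))])>0]=0  # ignore trap/hole
            s+=(w*np.abs(r-co[n])).sum()
        return s
    x0=np.array([.507,.178,.2]); sx=np.vstack([x0,x0+[.008,0,0],x0+[0,.008,0],x0+[0,0,.1]])
    o=minimize(c,x0,method="Nelder-Mead",options=dict(initial_simplex=sx,xatol=1e-4,fatol=.1,maxiter=80)); return o.x.round(4),round(o.fun,1)
for ks in(["scene"],["top"],["scene","top"]):
    print(ks,"trap",fit({k:tr[k] for k in ks if tr[k] is not None},trapm,[.507,.18],[.008,.008]),
      "peg",fit({k:pg[k] for k in ks if pg[k] is not None},pegm,[.5,-.25],[.008,.008]),"collar",colfit(ks))
E
python3 f1.py
```

```text
bright [  5.  22. 121. 156.]
scene [333 152  37  30 506]
top [252 227  26  39 378]
['scene'] trap (array([0.5113, 0.1756]), np.float64(46.5)) peg (array([ 0.5012, -0.2519]), np.float64(41.9)) collar (array([0.5088, 0.1772, 0.2299]), np.float64(29.6))
['top'] trap (array([0.5008, 0.1817]), np.float64(51.1)) peg (array([ 0.5 , -0.25]), np.float64(0.0)) collar (array([0.5044, 0.181 , 0.2491]), np.float64(56.3))
['scene', 'top'] trap (array([0.5033, 0.1816]), np.float64(117.4)) peg (array([ 0.5012, -0.2519]), np.float64(41.9)) collar (array([0.5053, 0.1796, 0.2348]), np.float64(99.7))
```

```bash
cat > ov.py <<'E'
from fit import *
d=np.load("m.npz"); tiles=[]
def tile(n,im,c,polys,s=8,w=50,h=36):
    u0,v0=c[0]-w//2,c[1]-h//2
    t=cv2.resize(im[v0:v0+h,u0:u0+w,::-1],(w*s,h*s),interpolation=cv2.INTER_CUBIC); t=cv2.convertScaleAbs(t,alpha=1.4,beta=15)
    for p,col in polys:
        cv2.polylines(t,[((p/SS-[u0,v0])*s).round().astype(np.int32)],True,col,1)
    return t
X=(.5053,.1796,.235); P=(.5,-.25)
for n,k,c,cp in(("scene","s",(353,161),(217,218)),("top","t",(264,243),(398,234))):
    a=[(p,(0,255,0)) for p in colm(n,X)]+[(poly(n,circ(*X[:2],.02,.142)),(0,0,255)),(poly(n,circ(*X[:2],.036,.062)),(255,255,0))]
    b=[(p,(0,255,0)) for p in pegm(n,P)]+[(poly(n,circ(*P,.012,.016)),(0,0,255))]
    tiles.append(np.vstack([tile(n,d[k],c,a),tile(n,d[k],cp,b)]))
cv2.imwrite("pics/ov.png",np.hstack(tiles))
E
python3 ov.py
```

```text
(no output)
```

View pics/ov.png

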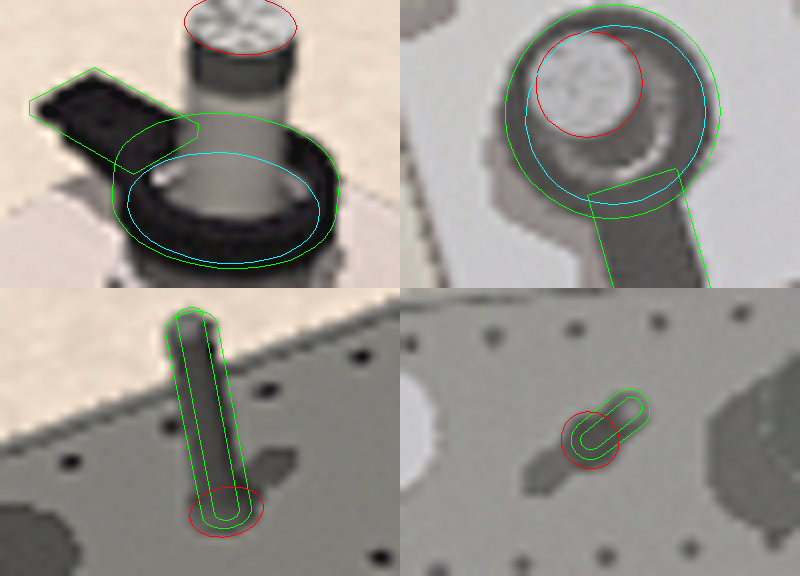

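```bash
cat >> h.py <<'E'
def down(yaw): return [np.cos(yaw/2),np.sin(yaw/2),0,0]
def st():
    s=arm.state(); print("t",round(s["time_s"],2),"p",np.round(s["ee_pos"],4),"F",np.round(s["contact_force"],2),"w",round(s["gripper_width"],4),"gf",np.round(s["gripper_force"],2)); return s
E
python3 - <<'E'
from h import *
yaw=.235; c=np.array([.5065,.179]); p=c-.073*np.array([np.cos(yaw),np.sin(yaw)])
st(); arm.gripper_to(0.0,10); arm.move_ptp([*p,.20],down(yaw)); st()
arm.line_to([*p,.108],vel=.12); s=st()
print(arm.line_to([*p,.0985],vel=.03,max_force=1.2)); st()
snap("scene","s1.png"); snap("top","t1.png")
import cv2
a=cv2.imread("pics/s1.png")[120:200,300:400]; cv2.imwrite("pics/s1c.png",cv2.resize(a,(700,560),interpolation=cv2.INTER_CUBIC))
E
```

```text
t 1.7 p [ 0.239  -0.6313  0.2446] F [-0.32  0.89  0.86] w 0.0869 gf 0.0
t 6.1 p [0.436  0.1614 0.2   ] F [-1.18  0.37  0.13] w 0.0006 gf 0.0
t 7.02 p [0.436  0.1624 0.1085] F [-0.49 -0.6  -0.44] w 0.0006 gf 0.0
False
t 7.48 p [0.4355 0.1619 0.0985] F [ 0.34 -0.28 -0.16] w 0.0004 gf 0.0
```

View pics/s1c.png

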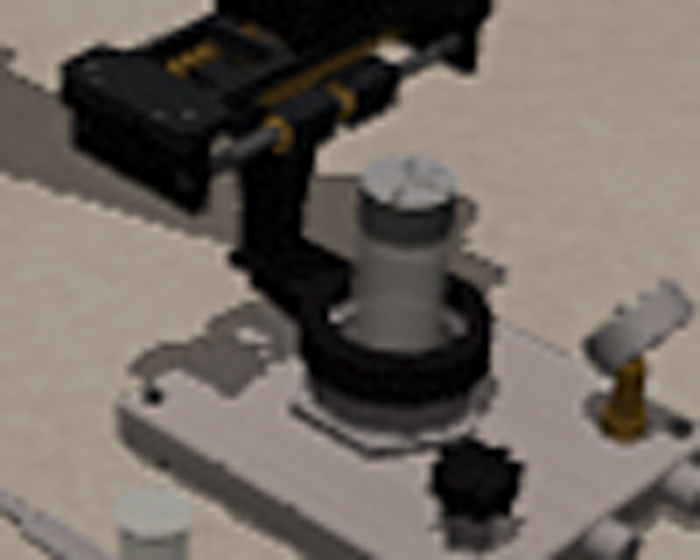

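The closed fingers stand just above the tab (crop ~275,250) and the gripper body is clear of the trap, so I'll press.

```bash
python3 - <<'E'
from h import *
p=np.array(arm.state()["ee_pos"])[:2]
for z in(.094,.091,.0875,.085):
    r=arm.line_to([*p,z],vel=.03,max_force=14); s=st()
    if r or s["contact_force"][2]>9: break
arm.dwell(.5); st(); snap("scene","s2.png")
p=[*p]; arm.line_to([*p,.13],vel=.08); arm.line_to([*p,.20],vel=.15); st()
from fit import *
snap("scene","s3.png"); snap("top","t3.png")
a=cv2.imread("pics/s2.png")[120:200,325:395]; b=cv2.imread("pics/s3.png")[120:200,325:395]
cv2.imwrite("pics/s3c.png",cv2.resize(np.hstack([a,b]),(798,456),interpolation=cv2.INTER_CUBIC))
E
```

```text
t 7.88 p [0.4355 0.162  0.0939] F [-0.25 -0.32  1.7 ] w 0.0007 gf 1.02
t 8.13 p [0.4355 0.1621 0.091 ] F [-0.12 -0.83  2.72] w 0.0003 gf 1.78
t 8.34 p [0.4355 0.1621 0.0891] F [-3.13 -0.99 12.74] w 0.0007 gf 6.7
t 8.84 p [0.4355 0.1621 0.0891] F [-3.19 -2.31 13.97] w 0.0005 gf 6.85
t 10.18 p [0.4349 0.1615 0.1993] F [-0.3   0.05 -0.77] w 0.0007 gf 0.0
```

View pics/s3c.png

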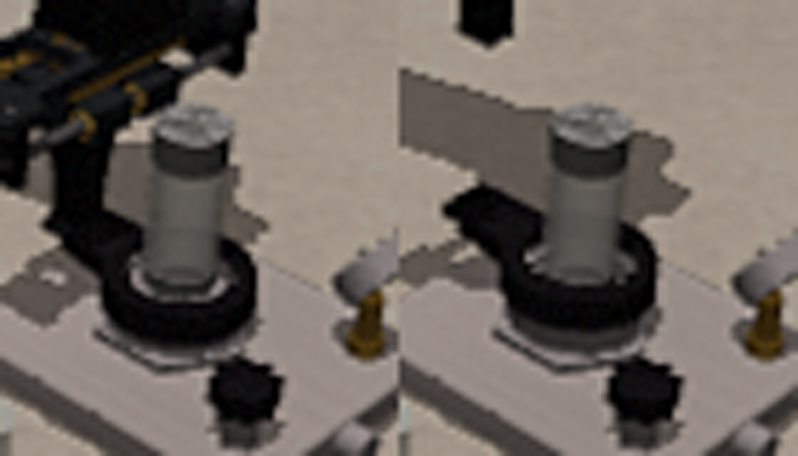

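The collar reached its bottom stop (tip z 0.067) and the trap stands higher and loose (right half, cap at ~592,122). Next I'll grasp it.

```bash
python3 - <<'E'
from h import *
c=[.506,.179]
arm.gripper_to(.086,4); arm.line_to([*c,.205],vel=.15); arm.line_to([*c,.122],vel=.12); st()
for w in(.05,.046,.043,.04): arm.gripper_to(w,4); st()
arm.gripper_to(.036,4);st()
snap("scene","s4.png"); snap("top","t4.png")
a=cv2.imread("pics/s4.png")[110:200,320:400]; b=cv2.imread("pics/t4.png")[200:290,220:300]
cv2.imwrite("pics/s4c.png",cv2.resize(np.hstack([a,b]),(800,450),interpolation=cv2.INTER_CUBIC))
E
```

```text
t 13.27 p [0.5064 0.1794 0.1226] F [0.13 0.19 0.06] w 0.0858 gf 0.0
t 14.15 p [0.506 0.179 0.122] F [-0.65 -1.2   0.55] w 0.0502 gf 0.0
t 14.54 p [0.506  0.1791 0.122 ] F [ 0.44  0.13 -0.77] w 0.0463 gf 0.18
t 14.9 p [0.506 0.179 0.122] F [-0.36 -0.42 -0.06] w 0.0433 gf 0.18
t 15.24 p [0.5059 0.1797 0.1221] F [-1.14  1.92  0.25] w 0.041 gf 4.0
t 15.46 p [0.506  0.1796 0.1222] F [-1.89  2.66  1.84] w 0.0402 gf 4.0
```

View pics/s4c.png

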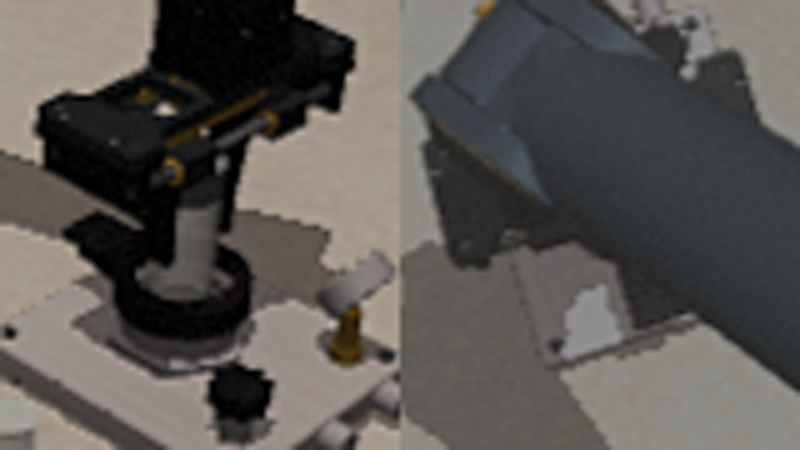

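The jaws hold the tube at 40 mm width, centred in the collar, with a slight +y side load. I'll ease that and then draw the trap out.

```bash
python3 - <<'E'
from h import *
c=[.5057,.1805]
arm.line_to([*c,.122],vel=.02); st(); arm.gripper_to(.036,14); st()
print(arm.line_to([*c,.152],vel=.05,max_force=9)); st()
print(arm.line_to([*c,.225],vel=.1,max_force=9)); st()
arm.line_to([.501,-.251,.225],down(.05),vel=.13); st()
snap("scene","s5.png"); snap("top","t5.png")
a=cv2.imread("pics/s5.png")[140:260,150:290]; b=cv2.imread("pics/t5.png")[170:290,330:470]
cv2.imwrite("pics/s5c.png",cv2.resize(np.hstack([a,b]),(800,343),interpolation=cv2.INTER_CUBIC))
for n in("trap_centre",): print([(round(x["p"],2),np.round(x["xy"],1),cv2.boundingRect(x["region"].astype(np.uint8))) for x in nets.cut_out("top",n)[:1]])
print(proj("scene",[.501,-.251,.159]),proj("scene",[.5,-.25,.101]))
E
```

```text
t 15.81 p [0.5058 0.18   0.122 ] F [-0.88  0.73  0.9 ] w 0.0405 gf 4.0
t 16.02 p [0.5058 0.18   0.1219] F [-0.11  0.3   1.75] w 0.04 gf 13.99
False
t 16.77 p [0.5056 0.1802 0.1519] F [-0.4  -0.1  -1.48] w 0.0399 gf 13.99
False
t 17.66 p [0.5053 0.1801 0.2244] F [-0.1  -0.18 -0.79] w 0.04 gf 13.99
t 21.12 p [ 0.5011 -0.2507  0.225 ] F [-0.04 -0.11 -1.52] w 0.0399 gf 13.99
[]
[211.35077538 184.96878316] [215.10814696 202.90797892]
```

View pics/s5c.png

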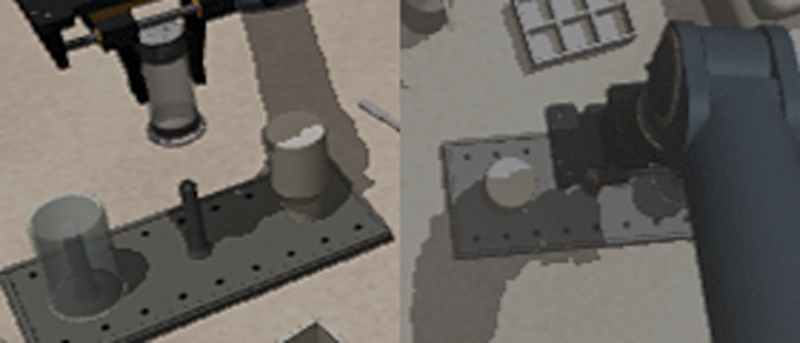

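The held trap's rim (crop ~175,127) is right where the calibration predicts, directly above the peg tip (187,187). I'll lower it under force guard.

```bash
python3 - <<'E'
from h import *
c=[.5005,-.2505]
r=arm.line_to([*c,.145],vel=.06,max_force=4); print(r); st()
if not r: r=arm.line_to([*c,.090],vel=.06,max_force=4); print(r); st()
if not r: r=arm.line_to([*c,.079],vel=.015,max_force=3.5); print(r); st()
snap("scene","s6.png")
a=cv2.imread("pics/s6.png")[150:260,150:290]
cv2.imwrite("pics/s6c.png",cv2.resize(a,(700,550),interpolation=cv2.INTER_CUBIC))
E
```

```text
False
t 22.76 p [ 0.5008 -0.2506  0.1454] F [-0.47  0.67 -1.76] w 0.0401 gf 13.99
False
t 23.82 p [ 0.5009 -0.2506  0.0904] F [-0.32 -0.32 -2.05] w 0.0404 gf 13.99
True
t 24.38 p [ 0.5004 -0.2504  0.0819] F [0.04 0.28 4.58] w 0.0402 gf 14.0
```

View pics/s6c.png

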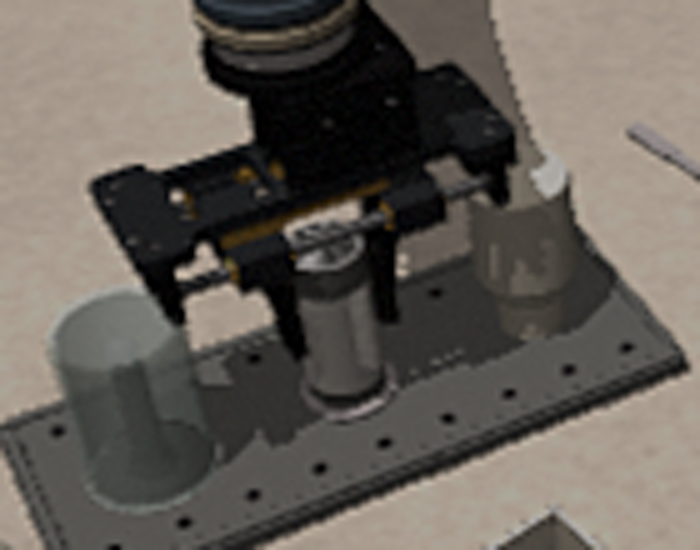

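Contact came at the predicted height (0.082), and the rim lies on the tray (crop ~345,400). I'll release, withdraw and check.

```bash
python3 - <<'E'
from h import *
arm.gripper_to(.046); arm.gripper_to(.062); st()
arm.line_to([.5004,-.2504,.20],vel=.08); arm.line_to([.40,-.2504,.30],vel=.15); arm.dwell(.3); st()
snap("scene","s7.png"); snap("top","t7.png")
a=cv2.imread("pics/s7.png")[110:290,140:440]
cv2.imwrite("pics/s7c.png",cv2.resize(a,(800,480),interpolation=cv2.INTER_CUBIC))
E
```

```text
t 25.5 p [ 0.4996 -0.2503  0.0811] F [-0.06  0.9   1.04] w 0.0619 gf 0.0
t 28.52 p [ 0.4002 -0.2502  0.2996] F [ 0.02 -0.01 -0.53] w 0.0618 gf 0.0
```

View pics/s7c.png

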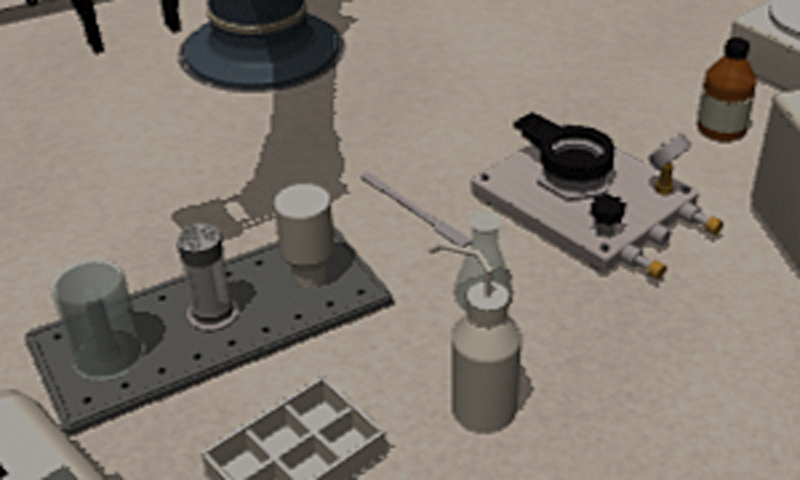

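The trap stands upright on the middle peg (cap ~200,238; rim ~213,315). The coupling is empty and everything else is where it was.

```bash
python3 -c "
from h import *
print(arm.close_job())"
```

```text
the job is handed in; nothing more can be done
None
```

The bubble trap was released, drawn out and set fully home on the tray's empty peg; the last picture showed nothing else moved, and the job was handed in at about 29 s.

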